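Post the used sample tube through the sprung flap

TASK

Pick up the tall capped sample tube and push it, upright and cap uppermost, down through the sprung flap in the lid of the white collection box, then let go so that it drops inside and the flap snaps shut behind it. Leave the short tube standing where it is.

Things in the scene. Friction and masses are not known exactly. Their poses are not given: they have to be found in the camera images.
- tube_centre (a point): Tall capped sample tube: straight, round, off-white plastic with a paper band and a grey screw cap of the same diameter; 32 mm in diameter, 115 mm tall, 80 g, standing loose on the bench. The point is its centre, half-way up (57.5 mm above its foot); z runs to the cap. The cap is the top 22 mm; gripped there, most of the tube is free to go through the flap.
- short_tube_centre (a point): A bystander of the same plastic and diameter but short: 32 mm in diameter, 60 mm tall. The point is at its centre, 30 mm above its foot. It stays where it is. (A wide jar, 70 mm in diameter and 55 mm tall, stands near it and is not needed either.)
- mouth (a point): Centre of the opening in the flat lid of the white steel collection box, level with the lid's top, 186 mm above the bench; z up. The opening is 66 mm (x) by 62 mm (y), with a thin black rim, and filled by a steel flap 5 mm below the lid's top. The box is fixed, hollow, 200 (x) by 180 (y) by 186 mm high, walls 4 mm, inner floor 178 mm below this point, turned up to 20 degrees.
- flap (a joint): Flap angle, rad: 0 shut (level), 1.45 fully open. Hinged on the mouth's -x edge; its free edge swings down into the box to 70 mm below the lid's top. A light spring (1 N at its middle, a little over the tube's weight) shuts it, so the tube must be pushed. Once the tube's foot is some 70 mm below the lid's top and it is released, it slides in by its own weight and the flap snaps shut.

How it is judged:
By the outcome, as a careful person would: the job done as asked, in the order asked, and still so for the second after the job is handed in, with the robot touching nothing.
It also fails if it takes over 40 s, if anything falls off the work surface, if the arm or the gripper's body presses on something with over 40 N, if the wrist force passes 120 N, or if a joint passes its speed limit or range.

ROBOT

A 6-joint arm with a two-finger parallel gripper is mounted at the origin on the work surface. World frame = base frame: x ahead of the robot, y to its left, z up, the work surface at z = 0. Lengths are in m, angles in degrees, forces in N, time in s.
With the tool pointing down it reaches from about 0.3 to 0.75 m from the base axis. Payload 8.5 kg.
Tool frame: the origin (TCP) lies between the finger pads; the fingertips stand 22 mm ahead of it and the grasp point (between the pads) lies 3 mm ahead of it (env.nose_length is the distance from the TCP to the fingertips, in m); z points along the fingers, x is the direction in which the jaws open and shut, and the axes are right-handed (so a half turn about z gives the same grasp; the last joint's range is limited). The gripper opens to 85 mm and grips with 20 to 120 N. Pads are 22 mm wide; open, the fingers measure 114 mm over their backs; the gripper's body (76 mm by 85 mm) begins 54 mm behind the grasp point. The pads swing forward as they close: fully open they stand 13 mm farther back than shut.
Start: joints at [-76.392, 21.807, 74.336, -0, 83.858, -12.336], TCP at [0.241, -0.495, 0.253] pointing down, gripper open.
Joint ranges: [-178.18, 178.18], [-50.72, 133.34], [12.68, 142.11], [-81.47, 261.47], [9.98, 163.14], [-165.26, 165.26]. Speed limits (degrees/s): [136.94, 136.94, 180, 180, 180, 180].

INTERFACE

Orientations are given as a 3x3 rotation matrix whose columns are the frame's x, y, z axes.
In Python, from rig import env gives the robot as it stands.
- The arm moves only by the tool arm_command, never from a script. Its argument "steps" is a list of rows, each an object with "delta_pos": the shift along the world's x, y, z in mm, a list of three; "dr": the turn, a rotation vector about the world's x, y, z in degrees, a list of three. In form: [{"delta_pos": [dx, dy, dz], "dr": [wx, wy, wz]}, ...]. A call has 1 to 20 rows; each row shifts and turns the commanded pose from where the row before left it; what a row does not reach is not made up. A row lasts 1/10 s, in which the tool goes at most 50 mm and 8.59 degrees, less where a joint would pass 70% of its speed; a pose out of reach is approached as far as the arm can. A call with a gripper value outside its range is refused whole. "grip" is the opening, from 0 (shut) to 1 (fully open), set as the call begins (left out, the last holds). The fingers move at their own pace and stop on an object; "squeeze" is the grip in N (left out, the last holds). Time passes only in rows, so rows that do not move let the fingers close. It gives the time, the measured TCP pose, the force and the opening at its end, in the units of the state.
- env.observe(): the state, without advancing time (a new reading comes with each control period).
- env.get_image(name): name is "scene" or "top" or "wrist"; returns the picture (400x640x3 uint8, blue, green, red); there is no depth.
- env.get_calibration(name): a dict with "fx", "fy", "cx", "cy" (pixels), "view" (4x4, takes a point from world to camera coordinates). Camera axes: x right, y up, looking along -z (the intrinsics and any distortion apply to the point x, -y, -z); pixel columns grow to the right and rows downward; lengths in m; the calibration is good to about 2 mm. A picture is of the moment at which its call begins: read the wrist's pose just before it. get_calibration takes no time and is no camera call; for the wrist camera it gives the pose at the moment of the call.
- env.close_job(): hands the job in, once; it reports no verdict.
The state is a dict: "time_s": time; "q": joint angles; "qvel": joint speeds; "joint_efforts": joint torques, N m; "position": TCP position; "tool_rot": TCP orientation; "ft_force": force on the tool from outside, world axes, zero at the start; "wrist_torque": the same for the moment, N m; "grip_width": finger opening in m.
Only numpy, scipy, OpenCV 4.12 (cv2) and the standard library are available. Lean on these libraries where they do the work, as an engineer would, in place of code of your own. Each camera call takes 0.05 s, during which the arm holds its last target. There are 200 camera calls.

## Working session

There is one attempt and no reset: what is moved stays moved. The work goes in short steps, Python scripts to look and compute and a tool call to move; the robot and the scene stay as the last step left them, time stands still between calls to the robot, and variables do not carry over. Pictures are saved under pics/ and viewed, about 8 in all and at most 12, crops included, and the job is handed in when it is done.

Besides the shell and the picture viewer there is one more tool, called after ">>>" as name(argument=value, ...), one argument or row to a line, values as JSON. arm_command: Moves the arm, as the interface text tells. Its arguments: {"type":"object","properties":{"steps":{"type":"array"},"grip":{"type":"number"},"squeeze":{"type":"number"}},"required":["steps"]}

```bash
mkdir -p pics; ls; python3 - <<'E'
from rig import env
import cv2,numpy as np
for n in("scene","top"):
    im=env.get_image(n); cv2.imwrite(f"pics/{n}0.png",im)
    c=env.get_calibration(n); print(n,{k:(np.round(v,4).tolist()) for k,v in c.items()})
s=env.observe(); print(s['time_s'],s['position'],s['tool_rot'],s['grip_width'],env.nose_length)
E
```

```text
pics
scene {'fx': 365.2076, 'fy': 365.2076, 'cx': 318.8013, 'cy': 198.9146, 'view': [[0.628, 0.7781, -0.0158, -0.3073], [-0.5974, 0.4949, 0.631, 0.2124], [0.4988, -0.3868, 0.7756, -1.2607], [0.0, 0.0, 0.0, 1.0]]}
top {'fx': 383.3406, 'fy': 383.3406, 'cx': 321.9982, 'cy': 197.9741, 'view': [[-0.0071, -0.9999, 0.007, -0.0204], [0.9943, -0.0063, 0.1065, -0.555], [-0.1065, 0.0078, 0.9943, -0.9486], [0.0, 0.0, 0.0, 1.0]]}
0.1 [ 0.24055343 -0.49435911  0.25278788] [[ 4.37466028e-01 -8.99234896e-01 -2.75737622e-04]
 [-8.99234104e-01 -4.37466019e-01  1.22825089e-03]
 [-1.22511190e-03 -2.89365366e-04 -9.99999208e-01]] 0.08541541547899009 0.022
```

View pics/scene0.png

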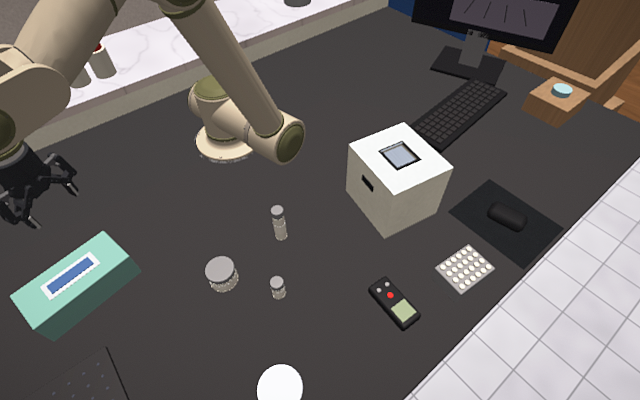

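View pics/top0.png

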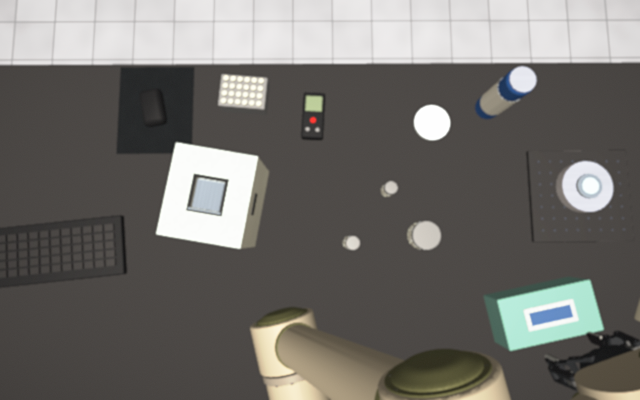

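The tall tube has its cap top at about (278,210) in the scene view and (351,242) in the top view. The short tube is at (278,283) and (390,187). The box mouth is at about (400,155) and (208,195).

```bash
cat > h.py <<'E'
import numpy as np,cv2
from rig import env
def ray(c,px):
    V=np.array(c['view']);R=V[:3,:3];C=-R.T@V[:3,3]
    d=R.T@np.array([(px[0]-c['cx'])/c['fx'],-(px[1]-c['cy'])/c['fy'],-1.]);return C,d
def onz(c,px,z):
    C,d=ray(c,px);return C+d*(z-C[2])/d[2]
def proj(c,P):
    V=np.array(c['view']);p=V[:3,:3]@np.asarray(P,float)+V[:3,3]
    return np.array([c['cx']-c['fx']*p[0]/p[2],c['cy']+c['fy']*p[1]/p[2]])
E
python3 - <<'E'
from h import *
im=cv2.imread('pics/top0.png');g=cv2.cvtColor(im,cv2.COLOR_BGR2GRAY);c=env.get_calibration('top')
def blobs(m,x0,y0,x1,y1,amin):
    k=np.zeros_like(m);k[y0:y1,x0:x1]=m[y0:y1,x0:x1]
    cs,_=cv2.findContours(k,cv2.RETR_LIST,cv2.CHAIN_APPROX_NONE)
    return [q for q in cs if cv2.contourArea(q)>amin]
m=((g>100)*255).astype('uint8')
for n,b,z in(('tall',(335,228,368,258),.115),('short',(375,175,402,200),.06),('jar',(400,215,450,255),.055)):
    for q in blobs(m,*b,20):
        (x,y),r=cv2.minEnclosingCircle(q);print(n,x,y,r,onz(c,(x,y),z))
# mouth: flap bluish / dark rim
hsv=cv2.cvtColor(im,cv2.COLOR_BGR2HSV)
d=((g<110)*255).astype('uint8')
for q in blobs(((g<200)*255).astype('uint8'),180,168,236,222,200):
    r=cv2.minAreaRect(q);b=cv2.boxPoints(r);w=np.array([onz(c,p,.186)[:2] for p in b])
    print('mouth',r,onz(c,r[0],.186),w.round(4).tolist())
cs=env.get_calibration('scene')
print(proj(cs,onz(c,(351,242),.115)))
a=cv2.resize(im[165:255,150:280],None,fx=6,fy=6,interpolation=cv2.INTER_CUBIC)
a2=cv2.resize(im[170:260,330:450],None,fx=6,fy=6,interpolation=cv2.INTER_CUBIC)
cv2.imwrite('pics/mouthcrop.png',a)
E
```

```text
tall 351.0 243.0 9.219644546508789 [ 0.44114112 -0.08944374  0.115     ]
short 389.0 189.0 9.434081077575684 [ 0.57296827 -0.19034525  0.06      ]
jar 423.73077392578125 234.8076934814453 17.40792465209961 [ 0.45925581 -0.27404961  0.055     ]
mouth ((205.74205017089844, 184.8863067626953), (19.510013580322266, 31.607622146606445), 53.530765533447266) [0.5679657  0.22628245 0.186     ] [[0.5649, 0.2658], [0.6054, 0.2124], [0.5711, 0.1867], [0.5309, 0.2401]]
mouth ((207.00003051757812, 194.5), (35.889251708984375, 38.242645263671875), 11.309932708740234) [0.54718344 0.22307564 0.186     ] [[0.5148, 0.2676], [0.5956, 0.254], [0.5799, 0.1781], [0.4993, 0.1925]]
[278.81264606 208.56220209]
```

View pics/mouthcrop.png

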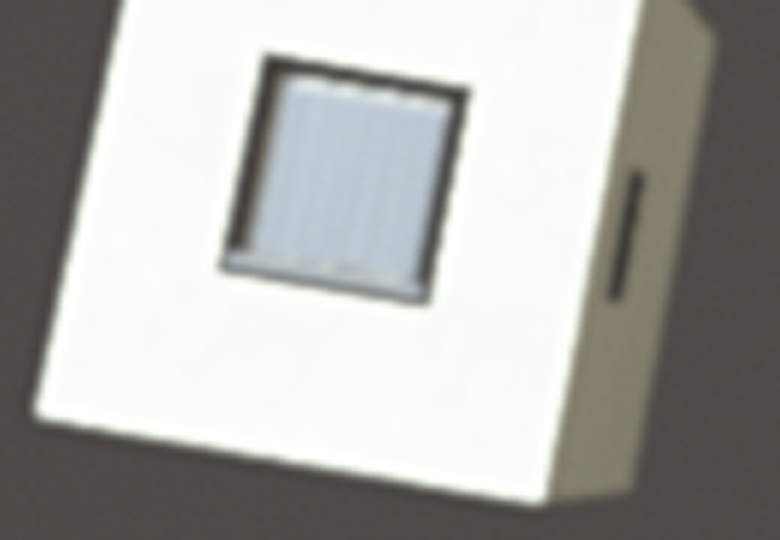

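Top view and scene view agree on the tall tube to about 2 px: it stands at (0.441,-0.089). The mouth centre is about (0.546,0.222), turned about -12°, with its hinge toward the robot. Next I move above the tube and take a wrist look.

>>> arm_command(
  steps=[
    {"delta_pos":[17,34,0],"dr":[0,0,0]},
    {"delta_pos":[17,34,0],"dr":[0,0,0]},
    {"delta_pos":[17,34,0],"dr":[0,0,0]},
    {"delta_pos":[17,34,0],"dr":[0,0,0]},
    {"delta_pos":[17,34,0],"dr":[0,0,0]},
    {"delta_pos":[17,34,0],"dr":[0,0,0]},
    {"delta_pos":[17,34,0],"dr":[0,0,0]},
    {"delta_pos":[17,34,0],"dr":[0,0,0]},
    {"delta_pos":[17,34,0],"dr":[0,0,0]},
    {"delta_pos":[17,34,0],"dr":[0,0,0]},
    {"delta_pos":[17,34,0],"dr":[0,0,0]},
    {"delta_pos":[13,31,0],"dr":[0,0,0]},
    {"delta_pos":[0,0,0],"dr":[0,0,0]},
    {"delta_pos":[0,0,0],"dr":[0,0,0]},
  ],
  grip=1,
  squeeze=40,
)

```text
time_s: 1.5
position: [0.4406, -0.0892, 0.2531]
tool_rot: [[0.439, -0.899, -0.001], [-0.899, -0.439, 0.0], [-0.0, 0.001, -1.0]]
ft_force: [-0.6, -1.1, -0.2]
grip_width: 0.0854
```

```bash
python3 - <<'E'
from h import *
c=env.get_calibration('wrist');s=env.observe();im=env.get_image('wrist');cv2.imwrite('pics/w1.png',im)
print(s['time_s'],s['position'],s['q'].round(1) if hasattr(s['q'],'round') else s['q'])
print('pred cap',proj(c,[.441,-.089,.115]),proj(c,[.441,-.089,.0]))
import json;json.dump({k:np.array(v).tolist() for k,v in c.items()},open('w1.json','w'))
E
```

```text
1.5 [ 0.44056326 -0.08922363  0.25310074] [-26.6  11.7  89.2  -0.   79.1  37.4]
pred cap [314.52499417 194.67635553] [314.98041817 170.9081156 ]
```

View pics/w1.png

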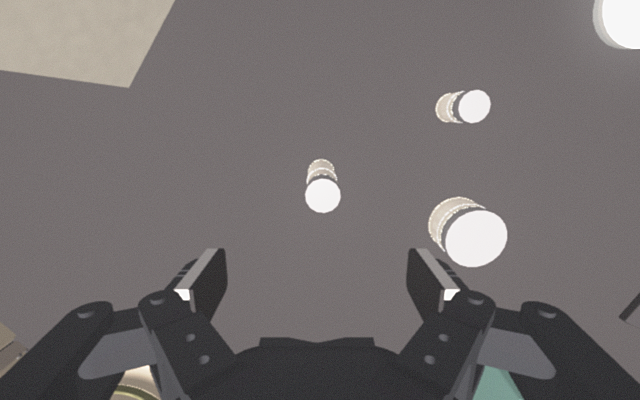

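The cap is at about (323,195), 8 px right of the prediction. The top-view blob included the tube's side, so I measure it properly here.

```bash
python3 - <<'E'
from h import *
import json
c=json.load(open('w1.json'));im=cv2.imread('pics/w1.png');g=cv2.cvtColor(im,cv2.COLOR_BGR2GRAY)
k=np.zeros_like(g);k[150:225,290:355]=(g[150:225,290:355]>232)*255
for q in cv2.findContours(k,cv2.RETR_EXTERNAL,cv2.CHAIN_APPROX_NONE)[0]:
    if cv2.contourArea(q)>100:
        (x,y),r=cv2.minEnclosingCircle(q);e=cv2.fitEllipse(q);print(x,y,r,e,onz(c,e[0],.115))
P=onz(c,e[0],.115)
for n in('scene','top'):
    print(n,proj(env.get_calibration(n),P))
E
```

```text
322.5 195.5 17.10272979736328 ((322.4791564941406, 195.29296875), (32.11482620239258, 33.364158630371094), 90.05406951904297) [ 0.44357913 -0.09554416  0.115     ]
scene [276.85771243 209.82470877]
top [353.6330233  241.91419117]
```

>>> arm_command(
  steps=[
    {"delta_pos":[2.5,-5.5,-25],"dr":[0,0,0]},
    {"delta_pos":[0,0,-30],"dr":[0,0,0]},
    {"delta_pos":[0,0,-30],"dr":[0,0,0]},
    {"delta_pos":[0,0,-30],"dr":[0,0,0]},
    {"delta_pos":[0,0,-20],"dr":[0,0,0]},
    {"delta_pos":[0,0,-10],"dr":[0,0,0]},
    {"delta_pos":[0,0,0],"dr":[0,0,0]},
    {"delta_pos":[0,0,0],"dr":[0,0,0]},
  ],
)

```text
time_s: 2.35
position: [0.4434, -0.0957, 0.109]
tool_rot: [[0.437, -0.9, 0.001], [-0.9, -0.437, -0.001], [0.001, -0.001, -1.0]]
ft_force: [0.5, 0.1, -0.1]
grip_width: 0.0853
```

>>> arm_command(
  steps=[
    {"delta_pos":[0,0,0],"dr":[0,0,0]},
    {"delta_pos":[0,0,0],"dr":[0,0,0]},
    {"delta_pos":[0,0,0],"dr":[0,0,0]},
    {"delta_pos":[0,0,0],"dr":[0,0,0]},
    {"delta_pos":[0,0,0],"dr":[0,0,0]},
    {"delta_pos":[0,0,0],"dr":[0,0,0]},
    {"delta_pos":[0,0,0],"dr":[0,0,0]},
    {"delta_pos":[0,0,0],"dr":[0,0,0]},
    {"delta_pos":[0,0,0],"dr":[0,0,0]},
    {"delta_pos":[0,0,0],"dr":[0,0,0]},
  ],
  grip=0.2,
  squeeze=40,
)

```text
time_s: 3.35
position: [0.4433, -0.095, 0.1088]
tool_rot: [[0.438, -0.899, 0.001], [-0.899, -0.438, -0.0], [0.0, -0.001, -1.0]]
ft_force: [-1.0, 1.4, 6.0]
grip_width: 0.0308
```

Gripped at 31 mm opening. Lift it, then check the mouth from the earlier scene picture and check the tube in a new one.

>>> arm_command(
  steps=[
    {"delta_pos":[0,0,10],"dr":[0,0,0]},
    {"delta_pos":[0,0,20],"dr":[0,0,0]},
    {"delta_pos":[0,0,30],"dr":[0,0,0]},
    {"delta_pos":[0,0,30],"dr":[0,0,0]},
    {"delta_pos":[0,0,30],"dr":[0,0,0]},
    {"delta_pos":[0,0,30],"dr":[0,0,0]},
    {"delta_pos":[0,0,30],"dr":[0,0,0]},
    {"delta_pos":[0,0,30],"dr":[0,0,0]},
    {"delta_pos":[0,0,20],"dr":[0,0,0]},
    {"delta_pos":[0,0,10],"dr":[0,0,0]},
    {"delta_pos":[0,0,0],"dr":[0,0,0]},
  ],
)

```text
time_s: 4.45
position: [0.4431, -0.095, 0.3492]
tool_rot: [[0.438, -0.899, 0.002], [-0.899, -0.438, -0.001], [0.002, -0.001, -1.0]]
ft_force: [-0.6, 0.5, -0.8]
grip_width: 0.031
```

```bash
python3 - <<'E'
from h import *
for n,b,seed in(('top',(150,165),[(265,52),(470,88),(428,305),(220,268)]),):
    c=env.get_calibration(n)
    p=[(x/6+b[0]-.42,y/6+b[1]-.42) for x,y in seed]
    w=np.array([onz(c,q,.186)[:2] for q in p]);print(n,w.round(4).tolist(),w.mean(0))
im=cv2.imread('pics/scene0.png');g=cv2.cvtColor(im,cv2.COLOR_BGR2GRAY)
c=env.get_calibration('scene');k=np.zeros_like(g);k[135:178,370:430]=(g[135:178,370:430]<200)*255
for q in cv2.findContours(k,cv2.RETR_EXTERNAL,cv2.CHAIN_APPROX_NONE)[0]:
    if cv2.contourArea(q)>200:
        a=cv2.approxPolyDP(q,4,True)[:,0].astype(float);w=np.array([onz(c,t,.186)[:2] for t in a]);print('scene',a.tolist(),w.round(4).tolist(),w.mean(0))
i2=env.get_image('scene');iw=env.get_image('wrist')
cv2.imwrite('pics/p2.png',np.hstack([cv2.resize(i2[60:320,160:480],(480,390)),cv2.resize(iw,(320,200),interpolation=cv2.INTER_AREA).repeat(1,0) if 0 else cv2.copyMakeBorder(cv2.resize(iw,(320,200)),0,190,0,0,cv2.BORDER_CONSTANT)]))
E
```

```text
top [[0.5934, 0.2527], [0.5799, 0.179], [0.5022, 0.1924], [0.5158, 0.2664]] [0.54783839 0.2226343 ]
scene [[402.0, 141.0], [378.0, 151.0], [397.0, 170.0], [421.0, 159.0]] [[0.5156, 0.2641], [0.5023, 0.1889], [0.58, 0.177], [0.5921, 0.2511]] [0.5475243  0.22027576]
```

View pics/p2.png

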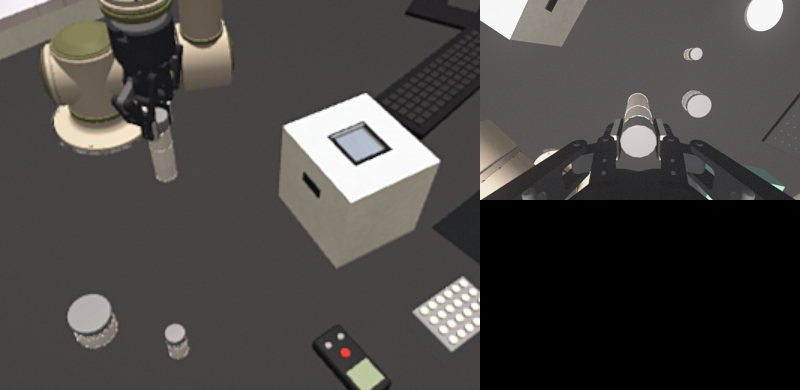

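The tube hangs upright in the gripper, and the two views put the mouth at (0.5477,0.2215), 2 mm apart. I aim 4 mm towards the flap's free edge.

>>> arm_command(
  steps=[
    {"delta_pos":[5,15,0],"dr":[0,0,0]},
    {"delta_pos":[11,31,0],"dr":[0,0,0]},
    {"delta_pos":[11,33,0],"dr":[0,0,0]},
    {"delta_pos":[11,33,0],"dr":[0,0,0]},
    {"delta_pos":[11,33,0],"dr":[0,0,0]},
    {"delta_pos":[11,33,0],"dr":[0,0,0]},
    {"delta_pos":[11,33,0],"dr":[0,0,0]},
    {"delta_pos":[11,33,0],"dr":[0,0,0]},
    {"delta_pos":[11,33,0],"dr":[0,0,0]},
    {"delta_pos":[10,24,0],"dr":[0,0,0]},
    {"delta_pos":[5.5,15,0],"dr":[0,0,0]},
    {"delta_pos":[0,0,0],"dr":[0,0,0]},
    {"delta_pos":[0,0,0],"dr":[0,0,0]},
  ],
)

```text
time_s: 5.85
position: [0.5514, 0.2207, 0.3472]
tool_rot: [[0.438, -0.899, -0.002], [-0.899, -0.438, -0.001], [-0.0, 0.002, -1.0]]
ft_force: [1.1, -0.0, -0.6]
grip_width: 0.0305
```

```bash
python3 - <<'E'
from h import *
i2=env.get_image('scene');iw=env.get_image('wrist')
cv2.imwrite('pics/p3.png',np.hstack([cv2.resize(i2[40:240,300:500],(400,400)),cv2.resize(iw[:,120:520],(400,400))]))
c=env.get_calibration('scene');p=env.observe()['position'];print(p,proj(c,[p[0],p[1],p[2]-.109])-[300,40])
E
```

```text
[0.55139971 0.22011722 0.34796072] [103.95484438 100.0380155 ]
```

View pics/p3.png

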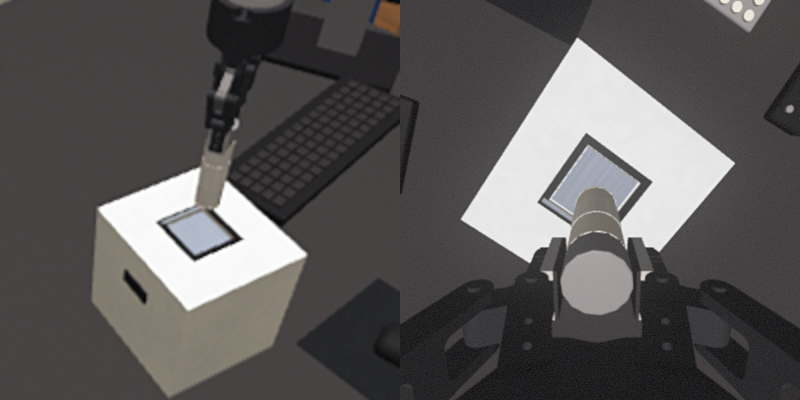

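The tube's foot sits where predicted over the opening, at about (208,203) in the crop. Pushing down.

>>> arm_command(
  steps=[
    {"delta_pos":[0,0,-15],"dr":[0,0,0]},
    {"delta_pos":[0,0,-20],"dr":[0,0,0]},
    {"delta_pos":[0,0,-12],"dr":[0,0,0]},
    {"delta_pos":[0,0,-8],"dr":[0,0,0]},
    {"delta_pos":[0,0,-8],"dr":[0,0,0]},
    {"delta_pos":[0,0,-8],"dr":[0,0,0]},
    {"delta_pos":[0,0,-8],"dr":[0,0,0]},
    {"delta_pos":[0,0,0],"dr":[0,0,0]},
  ],
)

```text
time_s: 6.75
position: [0.5516, 0.2208, 0.2683]
tool_rot: [[0.437, -0.899, -0.001], [-0.899, -0.437, -0.0], [-0.0, 0.001, -1.0]]
ft_force: [1.7, 0.9, 0.3]
grip_width: 0.0307
```

>>> arm_command(
  steps=[
    {"delta_pos":[0,0,-8],"dr":[0,0,0]},
    {"delta_pos":[0,0,-8],"dr":[0,0,0]},
    {"delta_pos":[0,0,-8],"dr":[0,0,0]},
    {"delta_pos":[0,0,-8],"dr":[0,0,0]},
    {"delta_pos":[0,0,-8],"dr":[0,0,0]},
    {"delta_pos":[0,0,-7],"dr":[0,0,0]},
    {"delta_pos":[0,0,0],"dr":[0,0,0]},
    {"delta_pos":[0,0,0],"dr":[0,0,0]},
  ],
)

```text
time_s: 7.55
position: [0.5517, 0.2209, 0.2223]
tool_rot: [[0.438, -0.899, 0.0], [-0.899, -0.438, -0.0], [0.0, -0.0, -1.0]]
ft_force: [0.5, -0.4, -0.9]
grip_width: 0.0307
```

```bash
python3 - <<'E'
from h import *
i2=env.get_image('scene');iw=env.get_image('wrist')
cv2.imwrite('pics/p4.png',np.hstack([cv2.resize(i2[80:230,330:480],(400,400)),cv2.resize(iw[:,120:520],(400,400))]))
E
```

```text
(no output)
```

View pics/p4.png

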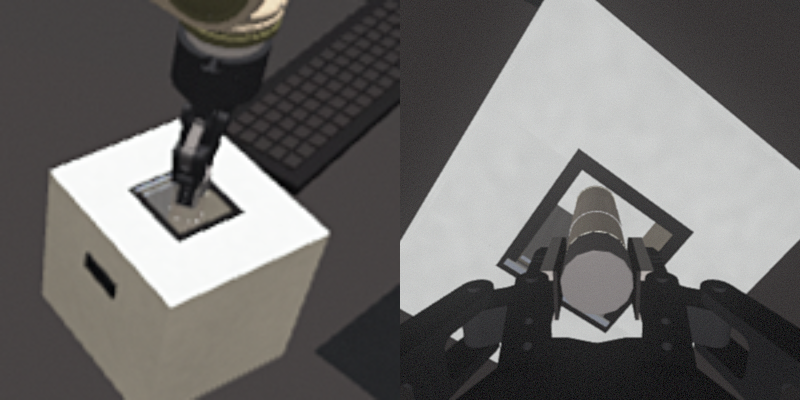

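The tube is upright through the mouth and the flap is pressed open. Going 5 mm deeper, then releasing.

>>> arm_command(
  steps=[
    {"delta_pos":[0,0,-5],"dr":[0,0,0]},
    {"delta_pos":[0,0,0],"dr":[0,0,0]},
    {"delta_pos":[0,0,0],"dr":[0,0,0]},
  ],
)

```text
time_s: 7.95
position: [0.5516, 0.2209, 0.2172]
tool_rot: [[0.437, -0.899, -0.0], [-0.899, -0.437, -0.0], [-0.0, 0.0, -1.0]]
ft_force: [1.1, -0.2, -0.7]
grip_width: 0.0311
```

>>> arm_command(
  steps=[
    {"delta_pos":[0,0,0],"dr":[0,0,0]},
    {"delta_pos":[0,0,0],"dr":[0,0,0]},
    {"delta_pos":[0,0,0],"dr":[0,0,0]},
    {"delta_pos":[0,0,0],"dr":[0,0,0]},
    {"delta_pos":[0,0,0],"dr":[0,0,0]},
    {"delta_pos":[0,0,0],"dr":[0,0,0]},
    {"delta_pos":[0,0,0],"dr":[0,0,0]},
    {"delta_pos":[0,0,0],"dr":[0,0,0]},
    {"delta_pos":[0,0,0],"dr":[0,0,0]},
    {"delta_pos":[0,0,0],"dr":[0,0,0]},
  ],
  grip=1,
)

```text
time_s: 8.95
position: [0.5516, 0.221, 0.2173]
tool_rot: [[0.438, -0.899, -0.0], [-0.899, -0.438, 0.0], [-0.0, -0.0, -1.0]]
ft_force: [-0.1, 0.0, 0.0]
grip_width: 0.0856
```

>>> arm_command(
  steps=[
    {"delta_pos":[0,0,15],"dr":[0,0,0]},
    {"delta_pos":[0,0,25],"dr":[0,0,0]},
    {"delta_pos":[0,0,30],"dr":[0,0,0]},
    {"delta_pos":[0,0,30],"dr":[0,0,0]},
    {"delta_pos":[0,0,20],"dr":[0,0,0]},
    {"delta_pos":[0,0,0],"dr":[0,0,0]},
    {"delta_pos":[0,0,0],"dr":[0,0,0]},
  ],
)

```text
time_s: 9.65
position: [0.5515, 0.2209, 0.3367]
tool_rot: [[0.438, -0.899, -0.001], [-0.899, -0.438, -0.0], [-0.0, 0.001, -1.0]]
ft_force: [-0.4, -0.6, -1.2]
grip_width: 0.0855
```

```bash
python3 - <<'E'
from h import *
i2=env.get_image('scene');iw=env.get_image('wrist')
cv2.imwrite('pics/p5.png',np.hstack([cv2.resize(i2[40:340,180:480],(400,400)),cv2.resize(iw[:,120:520],(400,400))]))
E
```

```text
(no output)
```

View pics/p5.png

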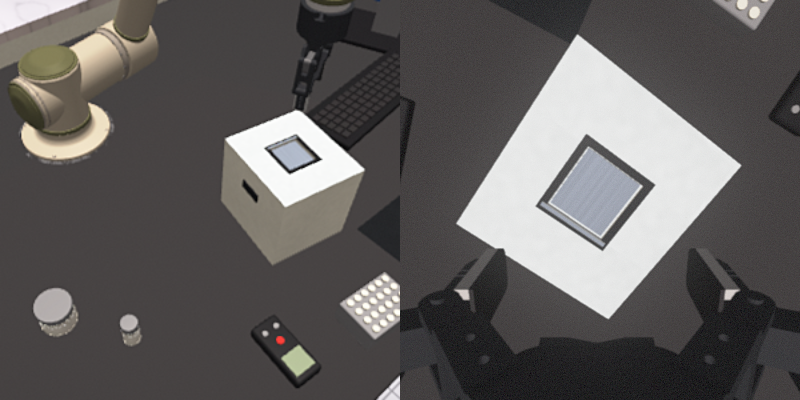

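The flap is shut and level, the tube has dropped out of sight inside the box, the gripper is clear, and the short tube and jar are where they were.

```bash
python3 -c "
from rig import env
print(env.close_job())"
```

```text
the job is handed in; nothing more can be done
None
```

The tall tube is in the collection box and the flap has shut behind it. I gripped it by the cap, held it upright over the mouth, and pushed its foot about 78 mm below the lid's top before letting go. The job was handed in at about 10 s on the robot's clock.

- **Final pictures:** the scene and wrist views show the flap shut, no tube outside the box, and the open gripper about 13 cm above the lid. The short tube and jar stand where they were.
- **Forces:** the largest wrist force reported at the end of any move was about 6 N, when the gripper closed on the cap. Forces during the moves were not recorded.
- **Disagreement:** my first top-view position for the tube was about 7 mm off, because the measurement took in the tube's side. The wrist view corrected it before the grasp. The two views of the mouth agreed to about 2 mm.
- **Not checked:** I could not see the tube inside the box. That it is in there rests on it being gone from the gripper and the flap having shut.

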